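Load a fired glaze sample and press its holder home behind the rack's lip

ROBOT

A 6-joint arm with a two-finger parallel gripper is mounted at the origin on the work surface. World frame = base frame: x ahead of the robot, y to its left, z up, the work surface at z = 0. Lengths are in mm, angles in rad, forces in N, time in s.
With the tool pointing down it reaches from about 300 to 775 mm from the base axis. Payload 14.6 kg.
Tool frame: the origin (TCP) lies between the finger pads; the fingertips stand 19 mm ahead of it and the grasp point (between the pads) is the TCP (manip.tcp_to_tips is the distance from the TCP to the fingertips, in mm); x points along the fingers, z is the direction in which the jaws open and shut, and the axes are right-handed (so a half turn about x gives the same grasp; the last joint's range is limited). The gripper opens to 94 mm and grips with 3 to 60 N. Pads are 16 mm wide; open, the fingers measure 119 mm over their backs; the gripper's body (75 mm by 177 mm) begins 78 mm behind the grasp point.
Start: joints at [-1.379, 0.3, 1.521, -0, 1.321, -0.067], TCP at [140.75, -531.675, 185.846] pointing down, gripper open.
Joint ranges: [-3.03, 3.03], [-0.79, 2.21], [0.23, 2.52], [-1.04, 4.18], [0, 3.07], [-2.55, 2.55]. Speed limits (rad/s): [2.22, 2.22, 2.57, 3.14, 3.14, 3.14].

INTERFACE

Orientations are given as [roll, pitch, yaw] about the fixed x, y, z axes, in that order (R = Rz(yaw) Ry(pitch) Rx(roll)).
In Python, from cell import manip gives the robot as it stands.
- The arm moves only by the tool jog_arm, never from a script. Its argument "moves" is a list that holds one entry, the list of rows, each a list of 6 numbers: the shift along the world's x, y, z in mm, then the turn, a rotation vector about the world's x, y, z in degrees. In form: [[[dx, dy, dz, wx, wy, wz], ...]]. A call has 1 to 5 rows; each row shifts and turns the pose as measured when the row begins; what a row does not reach is not made up. A row lasts 1/10 s, in which the tool goes at most 50 mm and 8.59 degrees, less where a joint would pass 70% of its speed; a pose out of reach is approached as far as the arm can. A call is refused whole if a number of a shift passes 50 or a number of a turn 8.59, either way. A call with a gripper value outside its range is refused whole. "gripper" is the opening, from -1 (shut) to 1 (fully open), set as the call begins (left out, the last holds). The fingers move at their own pace and stop on an object; "squeeze" is the grip in N (left out, the last holds). Time passes only in rows, so rows that do not move let the fingers close. It gives the time, the measured TCP pose, the force and the opening at its end, in the units of the state.
- manip.read_state(): the state, without advancing time (a new reading comes with each control period).
- manip.camera(name): name is "scene" or "top" or "wrist"; returns (picture, depth): 400x640x3 uint8, blue, green, red; 400x640 float32, mm along the optical axis (not along the pixel's ray), 0 where there is no reading.
- manip.camera_params(name): a dict with "fx", "fy", "cx", "cy" (pixels), "rvec" (rotation vector, rad) and "tvec" (3), from world to camera coordinates, as OpenCV has them. Camera axes: x right, y down, z forward; pixel columns grow to the right and rows downward; lengths in mm; the calibration is good to about 2 mm. The wrist camera is an equidistant fisheye: a pixel r from the principal point sees the ray r / f radians off the axis. A picture is of the moment at which its call begins: read the wrist's pose just before it. camera_params takes no time and is no camera call; for the wrist camera it gives the pose at the moment of the call.
- manip.sign_off(): hands the job in, once; it reports no verdict.
The state is a dict: "clock": time; "joints": joint angles; "qd": joint speeds; "effort": joint torques, N m; "eef_pos": TCP position; "eef_rot": TCP orientation; "wrist_force": force on the tool from outside, world axes, zero at the start; "moment": the same for the moment, N m; "finger_gap": finger opening in mm.
Only numpy, scipy, OpenCV 4.12 (cv2) and the standard library are available. Lean on these libraries where they do the work, as an engineer would, in place of code of your own. Each camera call takes 0.05 s, during which the arm holds its last target. There are 200 camera calls.

TASK

Lay the round fired glaze sample flat into the round recess of the loose blue sample holder and let go of it. Then take the holder by its white tab and push its tongue, lying flat on the table, under and behind the steel lip of the wooden glaze rack, in the slot below the white patch, until the holder's front face is flush against the lip, with the sample still in its recess. A spring inside pushes back, so finish while still holding the holder pressed firmly home, and leave the jars, the vase and the brush where they are.

Things in the scene. Friction and masses are not known exactly. Their poses are not given: they have to be found in the camera images.
- sample_center (a point): Loose fired glaze sample: a plain round stoneware disc, white with a dark green glazed top, 44 mm diameter, 16 mm thick, 55 g, lying flat on the table at the start. Point: its centre, half-way up (8 mm over its underside).
- holder: Loose sample holder, about 250 g, flat on the table left or right of the rack (sample on the other side): blue plate 120 x 80 x 22 mm, white tongue in front (+x), white tab at the rear, round recess between. Origin on its underside; plate x -70 to +50, y -40 to +40 mm; tongue on the table x +50 to +85, 50 mm wide, 9 thick, front corners rounded (r 12). +x to the tongue, z up.
- holder_tab (a point): Centre of the holder's white tab, the grip: 24 mm along the holder's x, 12 mm along y, 36 mm tall, from the plate's top (22 mm over the table) up to 58 mm; this point is 40 mm over the holder's underside, 52 mm behind its origin. Axes as the holder.
- holder_recess (a point): Centre of the floor of the holder's round recess, 14 mm ahead of its origin and 16 mm over its underside. The recess is 50 mm in diameter and 6 mm deep, its rim chamfered 3 mm, so a seated sample stands 10 mm proud of the plate. Axes as the holder.
- holder_shoulder (a point): Middle of the lower edge of the plate's front face (80 mm wide, 22 mm high), from which the tongue sticks out 35 mm; 50 mm ahead of the holder's origin, 102 mm ahead of the tab's centre. This face comes flush against the rack's lip. Axes as the holder.
- rack: Fixed low wooden glaze rack, 260 mm wide, 170 deep, 48 high, a steel strip (the lip) along its front edge, 13 to 50 mm over the table; two jars on top, 115 mm behind the lip. Origin at table height on the lip's front face, mid-width, which is the middle of the slot's mouth. +x points into the rack (the way to push), y along the lip, z up.
- rack_slot (a point): Mouth of the slot under the lip (54 mm wide, 13 high), 6.5 mm over the table; a white patch of the same width marks it on the rack's top. Hidden inside is a red spring bar, met when the holder's front face is still 8 mm from the lip: it pushes back with about 4 N there and 8 N when the face is flush, where the lip stops it solidly. Let go, the holder is pushed out again. Axes as the rack.
- jar_a: Bystander: brown glaze jar, 54 mm diameter, 66 mm high, standing loose on the rack. Origin under its middle.
- jar_b: Bystander: sage green glaze jar, 54 mm diameter, 66 mm high, standing loose on the rack. Origin under its middle.
- vase: Bystander: cream bottle vase with lavender stripes, 112 mm diameter, 176 mm high, standing loose on the table at the right. Origin under its middle.
- brush: Bystander: brush lying loose on the table at the left, clear of the work. Origin at its underside.
- sample: The same glaze sample; origin at the centre of its underside.

How it is judged:
By the outcome, as a careful person would: the job done as asked, in the order asked, and still so for the second after the job is handed in, while the arm keeps its last pose, push and grip.
It also fails if it takes over 64 s, if anything falls off the work surface, if the arm or the gripper's body presses on something with over 40 N, if the wrist force passes 120 N, or if a joint passes its speed limit or range.

## Working session

There is one attempt and no reset: what is moved stays moved. The work goes in short steps, Python scripts to look and compute and a tool call to move; the robot and the scene stay as the last step left them, time stands still between calls to the robot, and variables do not carry over. Pictures are saved under pics/ and viewed, about 8 in all and at most 12, crops included, and the job is handed in when it is done.

Besides the shell and the picture viewer there is one more tool, called after "Emit:" as name(argument=value, ...) on one line, values as JSON. jog_arm: Moves the arm, as the interface text tells. Its arguments: {"type":"object","properties":{"moves":{"type":"array","items":{"type":"array","items":{"type":"array","items":{"type":"number"}}}},"gripper":{"type":"number"},"squeeze":{"type":"number"}},"required":["moves"]}

```bash
ls; mkdir -p pics; cat > h.py <<'E'
import numpy as np, cv2
from cell import manip
def snap(n,f=None):
    p=manip.camera_params(n); im,d=manip.camera(n)
    if f: cv2.imwrite('pics/'+f,im)
    return im,d,p
def ray(p,u,v,fish=False):
    x=(np.asarray(u,float)-p['cx'])/p['fx']; y=(np.asarray(v,float)-p['cy'])/p['fy']
    if fish:
        r=np.hypot(x,y)+1e-12; s=np.sin(r)/r
        c=np.stack([x*s,y*s,np.cos(r)],-1)
    else: c=np.stack([x,y,np.ones_like(x)],-1)
    R=cv2.Rodrigues(np.array(p['rvec'],float))[0]; t=np.array(p['tvec'],float).ravel()
    return -R.T@t, c@R
def onz(p,u,v,z,fish=False):
    o,d=ray(p,u,v,fish); s=(z-o[2])/d[...,2]
    return o+s[...,None]*d
E
python3 - <<'E'
from h import *
a,da,p=snap('top','top1.png'); b,db,q=snap('scene','scene1.png')
print(p,q,manip.read_state())
E
```

```text
pics
{'fx': 400.98015564377596, 'fy': 400.98015564377596, 'cx': 315.8200412051551, 'cy': 202.10692541512546, 'rvec': array([ 2.16739025, -2.20608128,  0.08556851]), 'tvec': array([  31.90275786,  593.02968322, 1204.22861557])} {'fx': 426.21638386378635, 'fy': 426.21638386378635, 'cx': 314.4281365504392, 'cy': 201.36067711677802, 'rvec': array([ 1.52472355,  2.27909762, -0.68864021]), 'tvec': array([ 234.92675328, -426.58759337, 1660.89524254])} {'clock': 0.1, 'joints': array([-1.37858633e+00,  3.00377406e-01,  1.52151373e+00, -2.09555311e-05,
        1.32070294e+00, -6.66190810e-02]), 'qd': array([ 2.49454842e-03, -1.25602957e-03, -7.64216325e-04, -3.63368727e-06,
       -1.65304952e-03,  1.32247024e-03]), 'effort': array([ 1.67906546e-03, -5.32642472e+01, -3.53282690e+01,  7.09686032e-02,
        2.35025020e-02, -6.04702609e-05]), 'eef_pos': array([ 140.70450464, -531.43465982,  185.36622539]), 'eef_rot': array([3.09524026, 1.56979469, 1.78327821]), 'wrist_force': array([-0.30158484,  0.64427792,  0.07696558]), 'moment': array([-0.02484057,  0.08243025, -0.03306932]), 'finger_gap': 94.19290636414787}
```

View pics/top1.png

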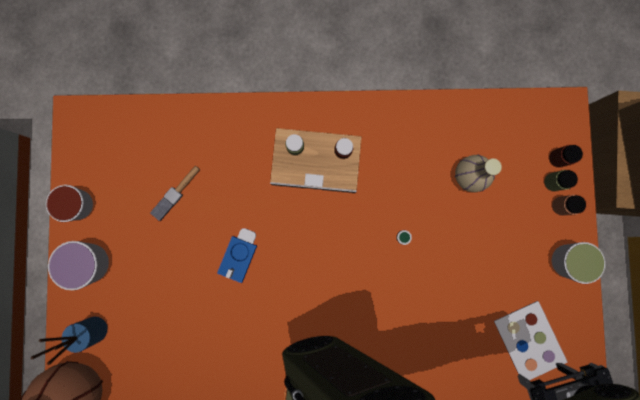

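View pics/scene1.png

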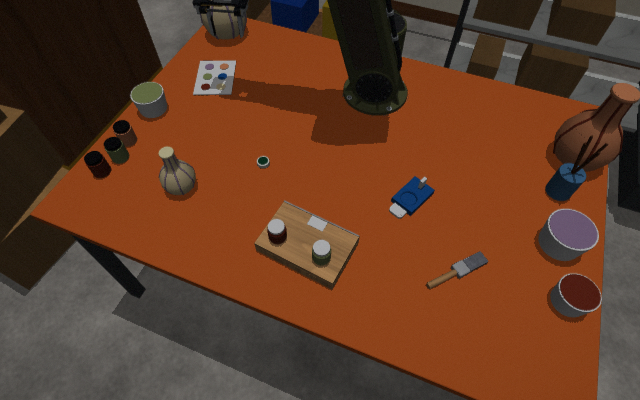

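The top view shows the sample at (404,237), the holder plate at (238,257) with its tongue at (246,236) and tab at (229,272), and the rack patch at (314,181). Next I measure these.

```bash
python3 - <<'E'
from h import *
im,d,p=snap('top')
hsv=cv2.cvtColor(im,cv2.COLOR_BGR2HSV)
def comp(m,x0,x1,y0,y1,z,name):
    k=np.zeros_like(m);k[y0:y1,x0:x1]=m[y0:y1,x0:x1]
    c=max(cv2.findContours(k,cv2.RETR_EXTERNAL,cv2.CHAIN_APPROX_NONE)[0],key=cv2.contourArea)
    r=cv2.minAreaRect(c); b=cv2.boxPoints(r)
    print(name,cv2.contourArea(c),np.round(r[0],1)); print(' ctr',onz(p,*map(np.array,r[0]),z).round(1)); print(' box',onz(p,b[:,0],b[:,1],z)[:,:2].round(1).tolist())
nonor=((hsv[...,1]<120)&(hsv[...,2]>90)).astype(np.uint8)
blue=((hsv[...,0]>95)&(hsv[...,0]<130)&(hsv[...,1]>120)).astype(np.uint8)
notred=(((hsv[...,0]>20)&(hsv[...,0]<165))|(hsv[...,1]<120)).astype(np.uint8)
comp(notred,385,425,220,255,10,'sample')
comp(blue,200,270,220,300,22,'plate')
comp(nonor,200,270,220,250,9,'tongue')
comp(nonor,215,240,262,285,58,'tab')
comp(nonor,300,328,170,190,48,'patch')
# wood/front edge: print colors column
for u in (285,345): print([(v,im[v,u].tolist()) for v in range(180,196)])
cv2.imwrite('pics/t2.png',cv2.resize(im[120:290,200:420],None,fx=3.5,fy=3.5,interpolation=cv2.INTER_CUBIC))
E
```

```text
sample 160.5 [404. 237.]
 ctr [ 482.2 -247.4   10. ]
 box [[504.0, -226.6], [503.3, -269.6], [460.5, -268.1], [461.2, -225.2]]
plate 889.5 [236.6 258.9]
 ctr [425.5 263.8  22. ]
 box [[386.3, 321.6], [494.8, 277.5], [464.8, 205.6], [356.7, 250.1]]
tongue 185.0 [247.9 235.6]
 ctr [495.1 231.5   9. ]
 box [[489.0, 267.0], [524.2, 253.2], [501.2, 196.0], [466.0, 209.9]]
tab 49.0 [229.7 272.1]
 ctr [390.1 277.3  58. ]
 box [[387.6, 317.4], [420.4, 304.1], [392.5, 237.1], [359.9, 250.5]]
patch 466.0 [313.5 179. ]
 ctr [661.3  27.3  48. ]
 box [[689.2, 67.4], [687.8, -13.8], [633.4, -12.7], [634.8, 68.2]]
[(180, [97, 134, 176]), (181, [94, 131, 172]), (182, [97, 132, 172]), (183, [125, 142, 168]), (184, [132, 131, 137]), (185, [78, 79, 87]), (186, [46, 64, 111]), (187, [41, 78, 156]), (188, [42, 79, 162]), (189, [42, 81, 163]), (190, [42, 81, 164]), (191, [42, 80, 162]), (192, [43, 82, 163]), (193, [41, 79, 162]), (194, [41, 79, 161]), (195, [43, 82, 164])]
[(180, [96, 133, 176]), (181, [90, 126, 168]), (182, [93, 129, 171]), (183, [92, 127, 167]), (184, [85, 120, 160]), (185, [90, 126, 164]), (186, [92, 129, 169]), (187, [96, 132, 173]), (188, [101, 133, 168]), (189, [133, 143, 163]), (190, [133, 131, 138]), (191, [67, 72, 89]), (192, [41, 64, 118]), (193, [42, 79, 158]), (194, [40, 78, 161]), (195, [41, 80, 162])]
```

View pics/t2.png

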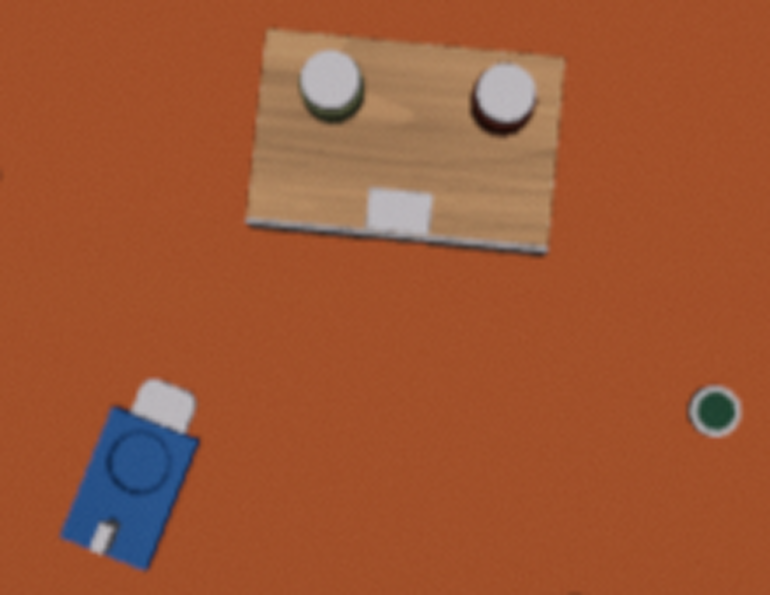

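The zoom shows the lip's front edge from crop (247,226) to (547,252), the patch bottom at (366–430, ~237), and the recess at (139,461). Now the rack pose, and the tool axes.

```bash
python3 - <<'E'
from h import *
from scipy.spatial.transform import Rotation as R
p=manip.camera_params('top')
f=lambda u,v,z:onz(p,np.array(200+u/3.5-.36),np.array(120+v/3.5-.36),z)
A=f(247,226,50);B=f(547,252,50);print(A,B,(A+B)/2,np.degrees(np.arctan2(*(A-B)[1::-1]))-90)
for c in((368,189),(432,193),(430,237),(366,232)):print(f(*c,48))
print('recess',f(139,461,22))
s=manip.read_state();print(R.from_euler('xyz',s['eef_rot']).as_matrix().round(3))
w=manip.camera_params('wrist');print(w)
E
```

```text
[647.53298288 157.15129004  50.        ] [620.72882889 -99.00424835  50.        ] [634.13090588  29.07352085  50.        ] -5.97369914226627
[677.9420005   53.20528551  48.        ]
[673.53518772  -1.69401268  48.        ]
[635.57786532   0.74843893  48.        ]
[640.83635794  55.50765887  48.        ]
recess [448.12585322 255.43269555  22.        ]
[[-0.     0.967  0.256]
 [ 0.001  0.256 -0.967]
 [-1.     0.    -0.001]]
{'fx': 309.70691628693146, 'fy': 309.70691628693146, 'cx': 320.328183141097, 'cy': 196.783690054503, 'rvec': array([-2.31537618,  1.78134526,  0.24049665]), 'tvec': array([-549.30339138,  -27.28045673,  390.72001564])}
```

Emit:
jog_arm(moves=[[[50,40,0,0,0,0],[50,40,0,0,0,0],[50,40,0,0,0,0],[50,40,0,0,0,0],[50,40,0,0,0,0]]])

```text
clock: 0.65
eef_pos: [336.2, -372.8, 184.2]
eef_rot: [-2.882, 1.568, 2.08]
wrist_force: [0.1, -1.1, 0.1]
finger_gap: 94.0
```

Emit:
jog_arm(moves=[[[45,35,0,0,0,8.5],[45,35,0,0,0,8.5],[30,30,0,0,0,8.5],[20,20,0,0,0,8.5],[10,10,0,0,0,8.5]]])

```text
clock: 1.15
eef_pos: [479.2, -244.6, 183.6]
eef_rot: [-3.029, 1.567, 2.688]
wrist_force: [-0.9, 0.4, -0.2]
finger_gap: 94.1
```

```bash
cat > look.py <<'E'
from h import *
import sys
from scipy.spatial.transform import Rotation as R
s=manip.read_state(); im,d,p=snap('wrist',sys.argv[1])
M=R.from_euler('xyz',s['eef_rot']).as_matrix()
print('tcp',s['eef_pos'].round(1),'approach',M[:,0].round(3),'jaw',np.degrees(np.arctan2(M[1,2],M[0,2])).round(2),'gap',round(s['finger_gap'],1),'F',s['wrist_force'].round(1))
hsv=cv2.cvtColor(im,cv2.COLOR_BGR2HSV)
def blob(m,z,name):
    c=max(cv2.findContours(m.astype(np.uint8),cv2.RETR_EXTERNAL,cv2.CHAIN_APPROX_NONE)[0],key=cv2.contourArea)[:,0]
    w=onz(p,c[:,0],c[:,1],z,True)[:,:2].astype(np.float32)
    r=cv2.minAreaRect(w)
    print(name,len(c),'px',c.mean(0).round(),'rect',np.round(r[0],1),np.round(r[1],1),round(r[2],1),'circ',np.round(cv2.minEnclosingCircle(w),1) if 0 else [np.round(x,1) for x in cv2.minEnclosingCircle(w)])
h,S,v=hsv[...,0],hsv[...,1],hsv[...,2]
green=(h>55)&(h<95)&(S>80)&(v>30)
blue=(h>98)&(h<130)&(S>120)&(v>40)
if green.sum()>50: blob(green,float(sys.argv[2]),'green')
if blue.sum()>50: blob(blue,22,'blue')
E
python3 look.py w1.png 16
```

```text
tcp [ 479.2 -244.6  183.6] approach [-0.004  0.002 -1.   ] jaw -32.42 gap 94.1 F [-0.9  0.4 -0.2]
```

View pics/w1.png

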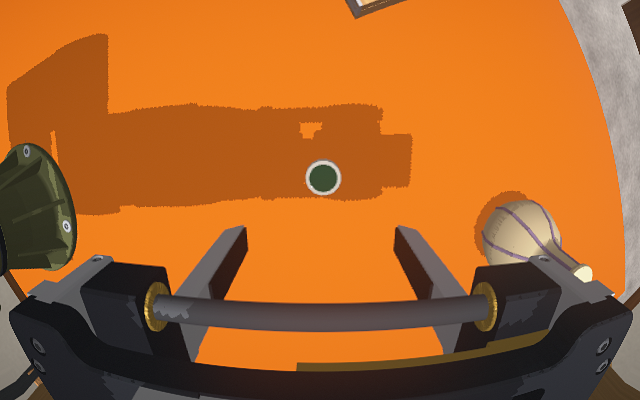

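The wrist view shows the sample at (323,177), whose green was too dull for my mask. I'll loosen the mask, measure again and descend.

```bash
sed -i 's/^green=.*/g=cv2.GaussianBlur(im,(3,3),0).astype(int); green=(g[...,1]>g[...,2]+8)\&(g[...,1]>g[...,0]+3); green[:,:250]=0; green[:,400:]=0/' look.py; python3 look.py w2.png 16
```

```text
tcp [ 479.9 -243.8  183.5] approach [-0.004  0.002 -1.   ] jaw -31.86 gap 93.7 F [ 0.4  1.5 -0.7]
green 75 px [323. 179.] rect [ 481.4 -244.9] [30.8 32.6] 58.2 circ [array([ 481.4, -245. ]), np.float64(16.5)]
```

Emit:
jog_arm(moves=[[[2,-1,-45,0,0,0],[0,0,-45,0,0,0],[0,0,-35,0,0,0],[0,0,-20,0,0,0],[0,0,-8,0,0,0]]])

```text
clock: 1.75
eef_pos: [478.3, -249.4, 27.1]
eef_rot: [-1.421, 1.57, -2.014]
wrist_force: [-0.3, -1.1, 0.8]
finger_gap: 94.2
```

```bash
python3 look.py w3.png 16
```

```text
tcp [ 478.3 -249.4   27.1] approach [-0.    -0.001 -1.   ] jaw -33.95 gap 94.2 F [-0.3 -1.1  0.8]
green 128 px [321. 216.] rect [ 481.8 -245. ] [32.4 33. ] 56.1 circ [array([ 481.6, -245.2]), np.float64(16.8)]
```

Emit:
jog_arm(moves=[[[3.5,4.3,1,0,0,0],[0,0,0,0,0,0]]])

```text
clock: 2.0
eef_pos: [482.1, -245.8, 29.3]
eef_rot: [-0.786, 1.569, -1.382]
wrist_force: [0.0, 0.1, 0.6]
finger_gap: 94.1
```

Emit:
jog_arm(moves=[[[0,0,0,0,0,0],[0,0,0,0,0,0],[0,0,0,0,0,0],[0,0,0,0,0,0],[0,0,0,0,0,0]]], gripper=-1, squeeze=25)

```text
clock: 2.5
eef_pos: [483.6, -246.7, 32.7]
eef_rot: [-0.114, 1.564, -0.711]
wrist_force: [0.2, 0.4, 0.7]
finger_gap: 57.5
```

Emit:
jog_arm(moves=[[[0,0,0,0,0,0],[0,0,0,0,0,0],[0,0,0,0,0,0],[0,0,0,0,0,0],[0,0,0,0,0,0]]])

```text
clock: 3.0
eef_pos: [483.5, -246.6, 32.6]
eef_rot: [-0.118, 1.565, -0.715]
wrist_force: [-0.1, 0.7, -0.4]
finger_gap: 17.6
```

```bash
python3 look.py w4.png 16
```

```text
tcp [ 483.5 -246.6   32.6] approach [ 0.005 -0.004 -1.   ] jaw -34.21 gap 17.6 F [-0.1  0.7 -0.4]
green 132 px [317. 220.] rect [ 482.5 -245.2] [31.7 33.3] 3.6 circ [array([ 481.7, -245.1]), np.float64(17.0)]
```

View pics/w4.png

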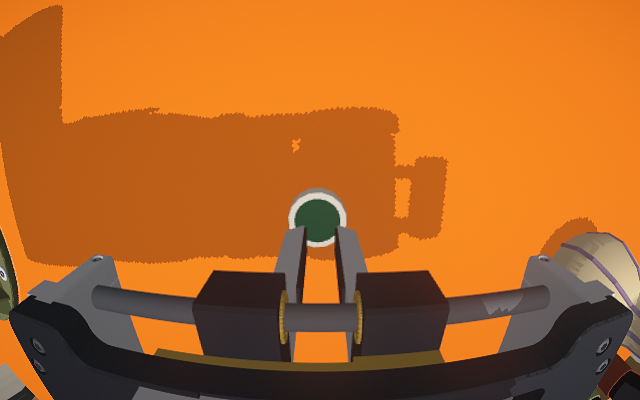

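The fingers closed above the sample at about (300,228)/(346,228), and the sample has not moved. I'll check the tip height with depth.

```bash
python3 - <<'E'
from h import *
im,d,p=snap('wrist')
for u,v in((300,232),(302,229),(346,232),(344,230),(317,212),(317,205),(250,200),(400,220),(298,245)):
    o,r=ray(p,np.array(u),np.array(v),True)
    R=cv2.Rodrigues(np.array(p['rvec'],float))[0]; cz=(R@r)[2]
    print((u,v),d[v,u],(o+r*d[v,u]/cz).round(1))
s=manip.read_state();print(s['eef_pos'],s['finger_gap'])
E
```

```text
(300, 232) 178.06758 [ 479.5 -231.3   64.1]
(302, 229) 183.9482 [ 479.9 -232.2   58.1]
(346, 232) 177.9127 [ 501.5 -246.2   64.4]
(344, 230) 181.4005 [ 500.7 -245.9   60.8]
(317, 212) 225.65564 [ 485.4 -239.7   15.8]
(317, 205) 224.31668 [ 488.4 -235.3   15.7]
(250, 200) 240.44159 [ 444.  -206.3   -1. ]
(400, 220) 244.78192 [ 5.338e+02 -2.877e+02 -2.000e-01]
(298, 245) 162.03601 [ 479.  -231.8   80.9]
[ 483.57930017 -246.6260575    32.65146003] 9.683251435686342
```

```bash
python3 - <<'E'
from h import *
im,d,p=snap('wrist'); s=manip.read_state(); print(s['eef_pos'],s['finger_gap'],ray(p,320,200,True)[0])
R=cv2.Rodrigues(np.array(p['rvec'],float))[0]
for z in (0,14,20,30,40,50,60):
    c=R@np.r_[s['eef_pos'][:2],z]+p['tvec']; t=np.arctan2(np.hypot(*c[:2]),c[2]); k=c[:2]/np.hypot(*c[:2])*t*p['fx']
    print(z,(k+[p['cx'],p['cy']]).round(1))
for v in range(222,250,3): print(v,[int(d[v,u]) for u in range(285,360,5)])
cv2.imwrite('pics/w5.png',cv2.resize(im[170:350,200:440],None,fx=3,fy=3))
E
```

```text
[ 483.538887   -246.63496561   32.61459874] 5.156472364161372 [ 525.87211461 -182.25768696  230.52956   ]
0 [320.1 213.9]
14 [320.2 219.9]
20 [320.3 222.7]
30 [320.3 227.6]
40 [320.4 233. ]
50 [320.5 239. ]
60 [320.6 245.5]
222 [244, 227, 227, 228, 226, 227, 228, 227, 228, 228, 228, 229, 228, 245, 244]
225 [245, 229, 227, 228, 229, 190, 228, 229, 228, 229, 229, 228, 230, 246, 246]
228 [246, 229, 229, 186, 186, 186, 228, 229, 229, 189, 185, 186, 247, 246, 247]
231 [246, 246, 180, 180, 180, 183, 229, 229, 230, 184, 180, 180, 180, 246, 247]
234 [247, 247, 176, 176, 177, 180, 231, 230, 230, 180, 176, 177, 175, 247, 248]
237 [247, 248, 172, 172, 172, 176, 230, 230, 231, 176, 172, 170, 171, 171, 249]
240 [248, 250, 169, 167, 168, 171, 230, 232, 231, 172, 168, 168, 168, 167, 250]
243 [249, 163, 163, 163, 163, 166, 231, 233, 233, 166, 163, 164, 164, 163, 250]
246 [251, 160, 161, 161, 160, 163, 233, 234, 232, 163, 160, 161, 160, 161, 249]
249 [250, 157, 156, 155, 155, 159, 251, 251, 251, 160, 156, 157, 156, 156, 250]
```

View pics/w5.png

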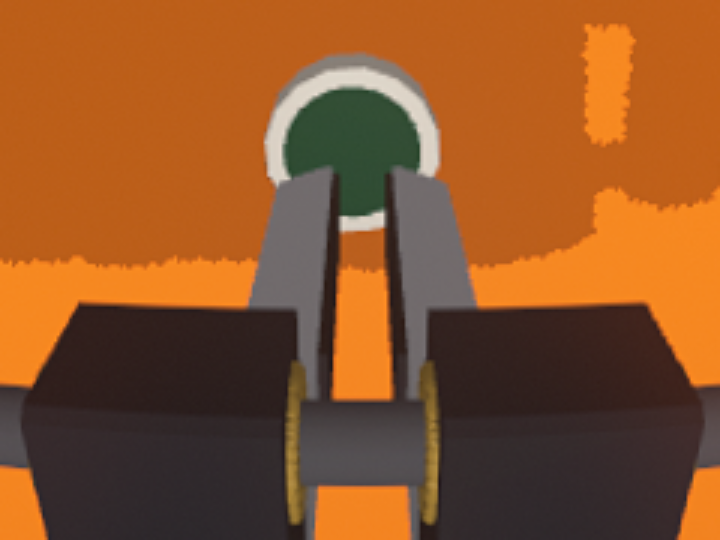

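```bash
python3 - <<'E'
from cell import manip
print(manip.tcp_to_tips,[x for x in dir(manip) if x[0]!='_'])
E
```

```text
19.0 ['Unreachable', 'camera', 'camera_params', 'read_state', 'sign_off', 'tcp_to_tips']
```

Emit:
jog_arm(moves=[[[0,0,0,0,0,0],[0,0,0,0,0,0],[0,0,0,0,0,0],[0,0,0,0,0,0],[0,0,0,0,0,0]]], gripper=0.5)

```text
clock: 3.65
eef_pos: [483.6, -246.7, 32.6]
eef_rot: [-0.12, 1.564, -0.717]
wrist_force: [0.8, 0.8, -0.8]
finger_gap: 42.3
```

Emit:
jog_arm(moves=[[[0,0,0,0,0,0],[0,0,0,0,0,0],[0,0,0,0,0,0],[0,0,0,0,0,0],[0,0,0,0,0,0]]])

```text
clock: 4.15
eef_pos: [483.6, -246.6, 32.6]
eef_rot: [-0.119, 1.564, -0.716]
wrist_force: [0.7, -0.4, 0.0]
finger_gap: 70.4
```

Emit:
jog_arm(moves=[[[-2,1.5,-10,0,0,0],[0,0,-10,0,0,0],[0,0,-4,0,0,0],[0,0,0,0,0,0]]])

```text
clock: 4.55
eef_pos: [480.9, -244.7, 5.9]
eef_rot: [-0.157, 1.565, -0.754]
wrist_force: [0.3, -0.1, 0.9]
finger_gap: 70.5
```

```bash
python3 - <<'E'
from h import *
s=manip.read_state(); im,d,p=snap('wrist','w6.png'); print(s['eef_pos'],s['wrist_force'])
R=cv2.Rodrigues(np.array(p['rvec'],float))[0]
V,U=np.mgrid[218:245,240:400]; o,r=ray(p,U.ravel(),V.ravel(),True); dd=d[V.ravel(),U.ravel()]
P=o+r*(dd/(r@R[2]))[:,None]; g=im[V.ravel(),U.ravel()].astype(int)
m=(abs(g.max(1)-g.min(1))<25)&(P[:,2]>22)
print('low finger z',np.percentile(P[m,2],[0,1,5]).round(1),m.sum(), o)
E
python3 look.py w7.png 16
```

```text
[ 480.92022091 -244.73431053    5.88758641] [ 0.28889679 -0.09780049  0.87526357]
low finger z [25.3 26.7 28.7] 661 [ 523.41207076 -180.44980526  203.77700955]
tcp [ 481.  -244.8    6.2] approach [ 0.004 -0.004 -1.   ] jaw -34.21 gap 70.6 F [0.1 0.9 0.4]
green 138 px [322. 234.] rect [ 481.5 -245.3] [33.2 33.3] 11.9 circ [array([ 481.6, -245.2]), np.float64(16.9)]
```

The reading of 5.9 came with no contact, so the tips really sit about 19 mm above the reported TCP. From here I go by what I measure: tips = reading + 19.

Emit:
jog_arm(moves=[[[0.5,-0.4,-8,0,0,0],[0,0,-6,0,0,0],[0,0,-2,0,0,0],[0,0,0,0,0,0]]])

```text
clock: 5.05
eef_pos: [482.1, -245.5, -10.5]
eef_rot: [-0.101, 1.564, -0.698]
wrist_force: [-0.2, -0.4, -0.2]
finger_gap: 70.7
```

```bash
cat > tip.py <<'E'
from h import *
s=manip.read_state(); im,d,p=snap('wrist'); print(s['eef_pos'].round(1),s['wrist_force'].round(1),s['finger_gap'])
R=cv2.Rodrigues(np.array(p['rvec'],float))[0]
V,U=np.mgrid[218:260,240:400]; o,r=ray(p,U.ravel(),V.ravel(),True); dd=d[V.ravel(),U.ravel()]
P=o+r*(dd/(r@R[2]))[:,None]; g=im[V.ravel(),U.ravel()].astype(int)
m=(abs(g.max(1)-g.min(1))<25)&(V.ravel()<232)&((U.ravel()<300)|(U.ravel()>345))
print('low finger z',np.percentile(P[m,2],[0,1,5,20]).round(1),m.sum())
E
python3 tip.py
```

```text
[ 482.1 -245.5  -10.5] [-0.2 -0.4 -0.2] 70.67128580943782
low finger z [ 2.3  6.4  9.4 13.1] 360
```

Tips at about 8–9 mm. Grip.

Emit:
jog_arm(moves=[[[0,0,0,0,0,0],[0,0,0,0,0,0],[0,0,0,0,0,0],[0,0,0,0,0,0],[0,0,0,0,0,0]]], gripper=-1, squeeze=25)

```text
clock: 5.6
eef_pos: [482.4, -245.7, -9.7]
eef_rot: [-0.081, 1.563, -0.678]
wrist_force: [0.0, -0.5, -0.8]
finger_gap: 42.9
```

Emit:
jog_arm(moves=[[[0,0,0,0,0,0],[0,0,0,0,0,0]]])

```text
clock: 5.8
eef_pos: [482.4, -245.7, -9.7]
eef_rot: [-0.076, 1.563, -0.673]
wrist_force: [0.6, 0.6, -1.3]
finger_gap: 43.0
```

Emit:
jog_arm(moves=[[[0,0,20,0,0,0],[0,0,30,0,0,0],[0,20,30,0,0,8.5],[-3,40,20,0,0,8.5],[-3,42,0,0,0,8.5]]])

```text
clock: 6.3
eef_pos: [475.2, -143.9, 92.8]
eef_rot: [-0.379, 1.564, -0.526]
wrist_force: [0.6, 0.1, -0.6]
finger_gap: 43.0
```

Emit:
jog_arm(moves=[[[-3,42,0,0,0,8.5],[-3,42,0,0,0,8.5],[-3,42,0,0,0,8.5],[-3,42,0,0,0,8.5],[-3,42,0,0,0,8.5]]])

```text
clock: 6.8
eef_pos: [458.7, 73.7, 94.7]
eef_rot: [-0.372, 1.56, 0.233]
wrist_force: [1.4, 0.3, -0.7]
finger_gap: 42.9
```

Emit:
jog_arm(moves=[[[-3,42,0,0,0,8.5],[-3,42,0,0,0,8.5],[-3,42,0,0,0,8.5],[-3,25,0,0,0,8.5],[0,0,0,0,0,0]]])

```text
clock: 7.3
eef_pos: [444.1, 235.0, 95.3]
eef_rot: [-0.384, 1.558, 0.829]
wrist_force: [-0.7, -0.2, -2.3]
finger_gap: 43.1
```

```bash
python3 look.py w8.png 106
```

```text
tcp [444.1 235.   95.3] approach [ 0.008  0.009 -1.   ] jaw 69.54 gap 43.1 F [-0.7 -0.2 -2.3]
green 148 px [320. 243.] rect [450.5 232.8] [35.9 36.3] 69.3 circ [array([450.8, 233. ]), np.float64(18.5)]
blue 414 px [345. 159.] rect [423.6 266. ] [ 78.9 117.5] 67.7 circ [array([423.7, 265.9]), np.float64(70.4)]
```

View pics/w8.png

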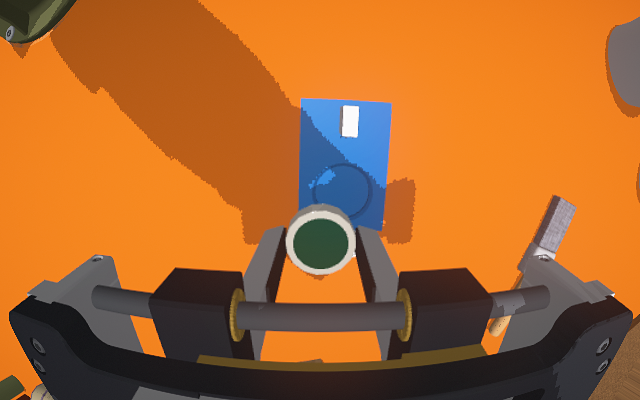

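The held sample is at (320,243); the recess is at (342,190), with the tab at (350,121). Next I move above the recess.

Emit:
jog_arm(moves=[[[1,14,-15,0,0,-1.8],[0.7,8,-15,0,0,0],[0,0,-15,0,0,0],[0,0,-5,0,0,0],[0,0,0,0,0,0]]])

```text
clock: 7.85
eef_pos: [447.0, 252.7, 42.8]
eef_rot: [-0.437, 1.559, 0.728]
wrist_force: [0.4, -0.1, 0.3]
finger_gap: 43.0
```

```bash
python3 look.py w9.png 71
```

```text
tcp [447.  252.7  42.8] approach [ 0.009  0.008 -1.   ] jaw 66.75 gap 43.0 F [ 0.4 -0.1  0.3]
green 149 px [320. 243.] rect [445.8 253.1] [32.6 32.9] 66.4 circ [array([446.1, 253.1]), np.float64(16.8)]
blue 487 px [323. 164.] rect [413.2 270.4] [79.2 95.5] 67.6 circ [array([413.3, 270.6]), np.float64(61.2)]
```

View pics/w9.png

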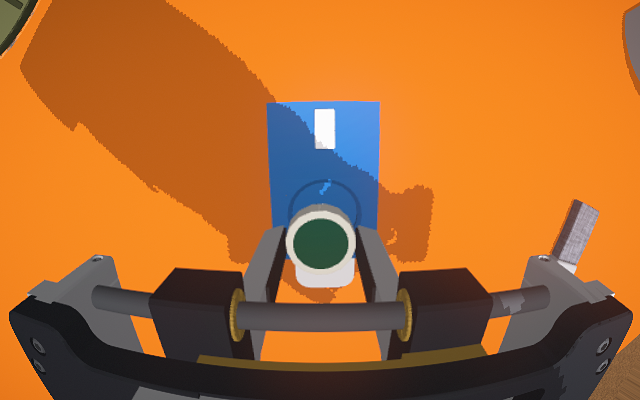

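Emit:
jog_arm(moves=[[[0.5,3.6,-4,0,0,0],[0,0,-8,0,0,0],[0,0,-5,0,0,0],[0,0,-3,0,0,0],[0,0,0,0,0,0]]])

```text
clock: 8.4
eef_pos: [448.5, 256.2, 22.8]
eef_rot: [-0.493, 1.557, 0.671]
wrist_force: [0.5, -0.2, -0.8]
finger_gap: 43.0
```

```bash
python3 look.py w10.png 48
```

```text
tcp [448.5 256.2  22.8] approach [ 0.011  0.009 -1.   ] jaw 66.67 gap 43.0 F [ 0.5 -0.2 -0.8]
green 149 px [320. 243.] rect [448.7 256.3] [33.6 33.5] 66.3 circ [array([448.9, 256.1]), np.float64(17.2)]
blue 513 px [318. 164.] rect [409.9 271.9] [79.1 88.2] 67.6 circ [array([410.1, 271.6]), np.float64(58.7)]
```

Emit:
jog_arm(moves=[[[-1.9,0.4,-3,-0.3,0.4,0],[0,0,-4,0,0,0],[0,0,-3,0,0,0],[0,0,-1,0,0,0],[0,0,0,0,0,0]]])

```text
clock: 8.95
eef_pos: [446.7, 256.9, 11.4]
eef_rot: [-0.473, 1.565, 0.69]
wrist_force: [0.0, 0.4, -1.1]
finger_gap: 43.0
```

```bash
python3 look.py w11.png 37
```

```text
tcp [446.7 256.9  11.4] approach [ 0.004  0.003 -1.   ] jaw 66.68 gap 43.0 F [ 0.   0.4 -1.1]
green 149 px [320. 243.] rect [446.9 257.1] [33.6 33.4] 66.5 circ [array([447.1, 257.1]), np.float64(17.1)]
blue 543 px [318. 168.] rect [408.8 272.2] [79.1 86.1] 67.7 circ [array([409., 272.]), np.float64(58.1)]
```

Aligned within 0.5 mm. Going down to the floor.

Emit:
jog_arm(moves=[[[0,0,-2,0,0,0],[0,0,-2,0,0,0],[0,0,-1,0,0,0],[0,0,0,0,0,0]]])

```text
clock: 9.4
eef_pos: [446.9, 256.9, 6.3]
eef_rot: [-0.501, 1.565, 0.662]
wrist_force: [0.1, 0.2, 0.5]
finger_gap: 43.1
```

Emit:
jog_arm(moves=[[[0,0,-1,0,0,0],[0,0,0,0,0,0]]])

```text
clock: 9.6
eef_pos: [447.2, 257.0, 6.4]
eef_rot: [-0.535, 1.564, 0.629]
wrist_force: [-0.5, -0.8, -0.2]
finger_gap: 43.1
```

Emit:
jog_arm(moves=[[[0,0,-0.5,0,0,0],[0,0,0,0,0,0],[0,0,0,0,0,0],[0,0,0,0,0,0],[0,0,0,0,0,0]]], gripper=0.5)

```text
clock: 10.1
eef_pos: [447.2, 257.0, 5.8]
eef_rot: [-0.541, 1.564, 0.623]
wrist_force: [0.2, -0.4, -0.6]
finger_gap: 70.3
```

Emit:
jog_arm(moves=[[[0,0,10,0,0,0],[0,0,30,0,0,0],[0,0,30,0,0,0],[-20,8,20,0,0,1],[0,0,0,0,0,0]]])

```text
clock: 10.6
eef_pos: [426.3, 264.8, 101.1]
eef_rot: [-0.508, 1.565, 0.673]
wrist_force: [-0.2, -0.1, -0.6]
finger_gap: 70.3
```

```bash
python3 look.py w12.png 32; python3 - <<'E'
from h import *
im,d,p=snap('wrist')
R=cv2.Rodrigues(np.array(p['rvec'],float))[0]
V,U=np.mgrid[0:250:2,200:450:2];o,r=ray(p,U.ravel(),V.ravel(),True)
P=o+r*(d[V.ravel(),U.ravel()]/(r@R[2]))[:,None]
g=im[V.ravel(),U.ravel()].astype(int)
m=(g[:,1]>g[:,2]+8)&(g[:,1]>g[:,0]+3)&(P[:,2]<45)
A=np.c_[P[m,:2]-P[m,:2].mean(0),np.ones(m.sum())]
print('glaze z fit',np.linalg.lstsq(A,P[m,2],rcond=None)[0].round(3),P[m].mean(0),m.sum())
E
```

```text
tcp [426.3 264.8 101.1] approach [ 0.005  0.004 -1.   ] jaw 67.67 gap 70.3 F [-0.2 -0.1 -0.6]
green 99 px [321. 224.] rect [447.7 257. ] [32.4 33.4] 67.6 circ [array([447.5, 257.1]), np.float64(17.1)]
blue 407 px [320. 190.] rect [423.4 266.4] [ 78.8 118.7] 67.5 circ [array([423.8, 266. ]), np.float64(70.7)]
glaze z fit [-5.0000e-03  2.0000e-03  3.1384e+01] [447.5873667  257.06848157  31.38376468] 249
```

View pics/w12.png

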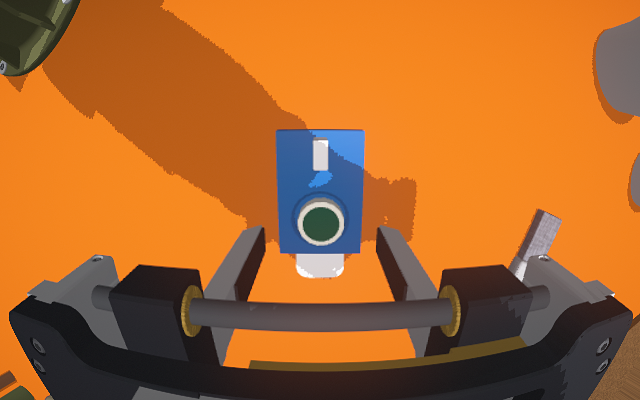

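The sample is seated flat, with the glaze top at z 31.4 against 32 expected, centred in the recess at (320,222), and the tab is at (320,155). Next, the tab.

Emit:
jog_arm(moves=[[[-25,10,-15,0,0,0],[-16.5,7.5,-15,0,0,0],[0,0,-10,0,0,0],[0,0,0,0,0,0]]])

```text
clock: 11.1
eef_pos: [385.2, 280.1, 54.7]
eef_rot: [0.061, 1.571, 1.238]
wrist_force: [0.9, 0.1, 1.3]
finger_gap: 71.0
```

```bash
python3 look.py w13.png 32
```

```text
tcp [385.2 280.1  54.7] approach [ 0.  0. -1.] jaw 67.46 gap 71.0 F [0.9 0.1 1.3]
green 102 px [323. 290.] rect [444.4 258.4] [33.5 27. ] 67.3 circ [array([447.3, 257.4]), np.float64(17.1)]
blue 494 px [321. 243.] rect [414.5 270. ] [ 79.2 106.2] 67.4 circ [array([415.3, 270.3]), np.float64(65.3)]
```

Emit:
jog_arm(moves=[[[-0.5,2.2,-12,0,0,0],[0,0,-15,0,0,0],[0,0,-12,0,0,0],[0,0,-5,0,0,0],[0,0,0,0,0,0]]])

```text
clock: 11.65
eef_pos: [387.9, 281.8, 8.5]
eef_rot: [-0.622, 1.568, 0.553]
wrist_force: [-0.1, -0.3, 0.4]
finger_gap: 70.3
```

```bash
python3 look.py w14.png 32
```

```text
tcp [387.9 281.8   8.5] approach [ 0.002  0.001 -1.   ] jaw 67.29 gap 70.3 F [-0.1 -0.3  0.4]
green 83 px [320. 335.] rect [458.4 252.5] [28.8 10. ] 67.2 circ [array([454.8, 254. ]), np.float64(14.4)]
blue 460 px [318. 246.] rect [400. 276.] [79.6 77.6] 67.2 circ [array([401.3, 276.1]), np.float64(53.8)]
```

View pics/w14.png

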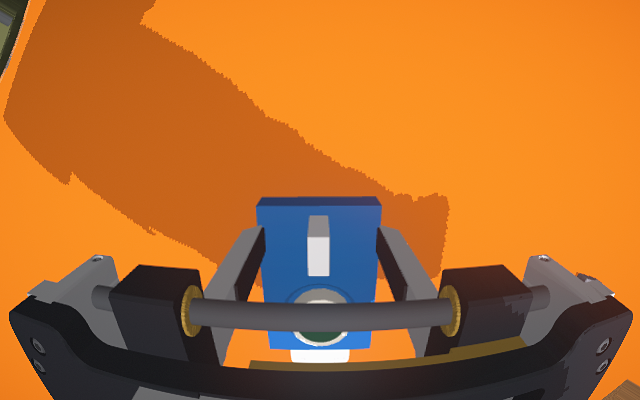

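The tab stands centred between the fingers at (318,245), so I close after a 3 mm correction.

Emit:
jog_arm(moves=[[[-2.8,0.8,0.5,0,0,0],[0,0,0,0,0,0],[0,0,0,0,0,0],[0,0,0,0,0,0],[0,0,0,0,0,0]]], gripper=-1, squeeze=50)

```text
clock: 12.2
eef_pos: [385.9, 283.4, 11.1]
eef_rot: [-0.612, 1.565, 0.562]
wrist_force: [0.3, 0.4, 0.0]
finger_gap: 33.8
```

Emit:
jog_arm(moves=[[[0,0,0,0,0,0],[0,0,0,0,0,0],[0,0,0,0,0,0],[0,0,0,0,0,0],[0,0,0,0,0,0]]])

```text
clock: 12.7
eef_pos: [385.8, 283.3, 11.4]
eef_rot: [-0.626, 1.565, 0.549]
wrist_force: [-1.0, -0.2, -0.6]
finger_gap: 11.6
```

```bash
python3 look.py w15.png 32
```

```text
tcp [385.8 283.3  11.4] approach [ 0.005  0.003 -1.   ] jaw 67.28 gap 11.6 F [-1.  -0.2 -0.6]
green 78 px [320. 336.] rect [458.6 252.9] [26.4 10.2] 67.0 circ [array([456.3, 253.9]), np.float64(13.3)]
blue 496 px [320. 228.] rect [388.3 282.4] [79.1 52.1] 67.1 circ [array([390.6, 281.4]), np.float64(45.5)]
```

Emit:
jog_arm(moves=[[[0,0,3,0,0,0],[2,-8,3,0,0,1],[5,-15,0,0,0,2],[8,-22,0,0,0,2],[10,-26,0,0,0,2]]])

```text
clock: 13.25
eef_pos: [409.7, 212.1, 17.1]
eef_rot: [-0.41, 1.567, 0.895]
wrist_force: [0.6, 0.4, -3.8]
finger_gap: 11.8
```

Emit:
jog_arm(moves=[[[12,-30,0,0,0,2],[12,-30,0,0,0,2],[12,-30,0,0,0,2],[8,-24,0,0,0,2],[5,-15,0,0,0,1.5]]])

```text
clock: 13.75
eef_pos: [459.5, 76.9, 16.9]
eef_rot: [-0.04, 1.568, 1.438]
wrist_force: [0.1, 0.3, -2.9]
finger_gap: 11.7
```

```bash
python3 look.py w16.png 38; cat > rack.py <<'E'
from h import *
im,d,p=snap('top','top_r.png'); g=cv2.cvtColor(im,cv2.COLOR_BGR2HSV); S=g[...,1].astype(float)
# lip: low-saturation strip; bottom edge subpixel where S crosses midway
pts=[]
for u in list(range(276,300))+list(range(328,354)):
    c=S[178:200,u]; i=int(np.argmin(c)); t=(c[i]+c[-3:].mean())/2
    j=next((k for k in range(i,21) if c[k+1]>=t),None)
    if j is not None: pts.append((u,178+j+(t-c[j])/(c[j+1]-c[j]+1e-9)))
pts=np.array(pts); w=onz(p,pts[:,0],pts[:,1],50)
k=np.polyfit(w[:,1],w[:,0],1); r=w[:,0]-np.polyval(k,w[:,1]); ok=abs(r)<2; k=np.polyfit(w[ok,1],w[ok,0],1)
print('lip x=',k,'yaw',-np.degrees(np.arctan(k[0])),ok.sum(),len(ok),r.std())
m=((g[...,1]<60)&(g[...,2]>150)).astype(np.uint8); k2=np.zeros_like(m);k2[172:184,300:330]=m[172:184,300:330]
ys,xs=np.nonzero(k2); P=onz(p,xs.astype(float),ys.astype(float),48); c=P.mean(0); print('patch',c,len(xs),P[:,1].min(),P[:,1].max())
y=c[1]+(c[0]-np.polyval(k,c[1]))*k[0]; print('mouth',np.polyval(k,y),y)
E
python3 rack.py
```

```text
tcp [459.5  76.9  16.9] approach [ 0.     0.003 -1.   ] jaw 84.7 gap 11.7 F [ 0.1  0.3 -2.9]
green 78 px [320. 336.] rect [537.2  69.8] [26.3 11. ] 84.6 circ [array([535.2,  70. ]), np.float64(13.2)]
blue 493 px [323. 228.] rect [464.7  76.7] [81.5 53.6] 84.6 circ [array([466.9,  76.5]), np.float64(46.8)]
lip x= [1.14265958e-01 6.29742768e+02] yaw -6.518684404828628 50 50 0.16458024905493546
patch [662.25229112  27.60112494  48.        ] 177 -1.4172356636889987 56.00287357224188
mouth 633.2799253229093 30.955476874586275
```

View pics/top_r.png

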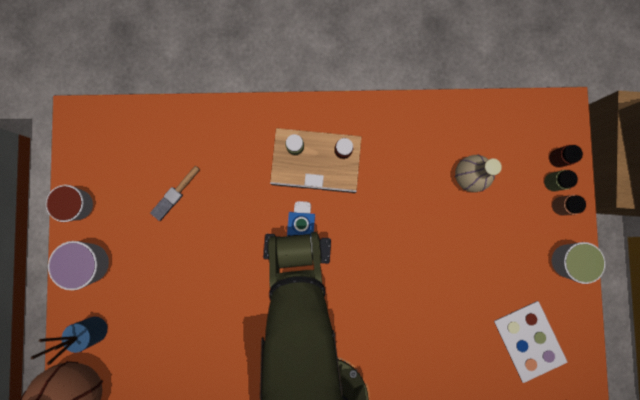

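The top view shows the holder with sample at (301,224) and tongue at (302,208), just short of the patch at (314,181), with the bystanders untouched. I measure the tongue and sample in this same view.

```bash
cat > rel.py <<'E'
from h import *
import sys
dz=float(sys.argv[1])
im,d,p=snap('top'); s=manip.read_state(); print(s['eef_pos'].round(1),s['wrist_force'].round(1))
g=im[192:245,270:345].astype(int); h=cv2.cvtColor(im,cv2.COLOR_BGR2HSV)[192:245,270:345]
a=np.radians(-6.5); X=np.array([np.cos(a),np.sin(a)]); Y=np.array([-X[1],X[0]]); m0=np.array([633.3,30.5])
def rp(n,m,z):
    n_,l,st,_=cv2.connectedComponentsWithStats(m.astype(np.uint8)); k=1+np.argmax(st[1:,4]); ys,xs=np.nonzero(l==k)
    P=onz(p,xs+270.,ys+192.,z)[:,:2]-m0; q=np.c_[P@X,P@Y]; print(n,len(xs),'mean',q.mean(0).round(1),'min',q.min(0).round(1),'max',q.max(0).round(1)); return q
rp('tongue',(h[...,1]<90)&(h[...,2]>110)&(np.arange(53)[:,None]<25),9+dz)
q=rp('blue',(h[...,0]>98)&(h[...,0]<130)&(h[...,1]>100),22+dz)
rp('green',(g[...,1]>g[...,2]+8)&(g[...,1]>g[...,0]+3),32+dz)
c=q[:,1]
f=[(y,q[abs(c-y)<2.5,0].max()) for y in np.arange(c.min()+6,c.max()-5,4)]; f=np.array(f); k=np.polyfit(f[:,0],f[:,1],1); print('front edge x(y)',k,'deg',np.degrees(np.arctan(-k[0])))
E
python3 rel.py 6
```

```text
[459.2  78.   16.9] [ 0.3  0.6 -3.1]
tongue 190 mean [-57.9  27.7] min [-75.   1.] max [-39.3  53.5]
blue 354 mean [-108.7   29. ] min [-146.2  -11.4] max [-75.7  65.2]
green 92 mean [-108.3   26.1] min [-122.4    9.5] max [-94.1  42.7]
front edge x(y) [-2.97888568e-02 -7.65115638e+01] deg 1.7062711903794123
```

Emit:
jog_arm(moves=[[[7,-9,0,0,0,-0.8],[8,-9,0,0,0,-0.4],[8,-7,0,0,0,0],[4,-3.5,-2,0,0,0],[0,0,-2,0,0,0]]])

```text
clock: 14.4
eef_pos: [488.3, 49.1, 12.7]
eef_rot: [-0.017, 1.567, 1.437]
wrist_force: [-0.2, 0.2, -3.0]
finger_gap: 11.6
```

Emit:
jog_arm(moves=[[[0,0,-1,0,0,0],[0,0,0,0,0,0]]])

```text
clock: 14.6
eef_pos: [488.3, 49.3, 11.4]
eef_rot: [0.015, 1.567, 1.469]
wrist_force: [-0.8, -1.0, 0.4]
finger_gap: 11.7
```

```bash
python3 look.py w17.png 38|head -1;python3 rel.py 0
```

```text
tcp [488.3  49.3  11.4] approach [ 0.     0.003 -1.   ] jaw 83.31 gap 11.7 F [-0.8 -1.   0.4]
[488.4  49.3  11.5] [ 0.7 -0.2 -0.6]
tongue 190 mean [-26.2   0.7] min [-43.1 -33.1] max [-7.2 35.1]
blue 298 mean [-71.3   2.2] min [-107.5  -38.1] max [-44.1  39.2]
green 91 mean [-76.9   0.8] min [-92.2 -14.8] max [-61.5  16.2]
front edge x(y) [ 9.58590288e-03 -4.54095558e+01] deg -0.5492149558227687
```

Emit:
jog_arm(moves=[[[5,-1.2,0,0,0,0],[5,-0.6,0,0,0,0],[5,-0.6,0,0,0,0],[5,-0.6,0,0,0,0],[3,-0.3,0,0,0,0]]])

```text
clock: 15.2
eef_pos: [512.9, 46.2, 11.7]
eef_rot: [0.091, 1.567, 1.545]
wrist_force: [-1.0, 0.4, -0.7]
finger_gap: 11.8
```

```bash
python3 look.py w18.png 38|head -1;python3 rel.py 0
```

```text
tcp [512.9  46.2  11.7] approach [ 0.     0.003 -1.   ] jaw 83.35 gap 11.8 F [-1.   0.4 -0.7]
[512.9  46.1  11.7] [ 0.1 -0.3 -1.4]
tongue 70 mean [-12.2  -1.7] min [-17.8 -33.8] max [-5.1 31.4]
blue 246 mean [-40.7   3.1] min [-73.9 -37.5] max [-19.1  38.9]
green 92 mean [-52.1   0.5] min [-67.8 -15.5] max [-37.   15.5]
front edge x(y) [ 6.27449478e-03 -2.04644097e+01] deg -0.35949735178647874
```

The tongue is about 15 mm inside with no side force. Continuing.

Emit:
jog_arm(moves=[[[4,-0.5,0,0,0,0],[4,-0.5,0,0,0,0],[2,-0.2,0,0,0,0],[0,0,0,0,0,0]]])

```text
clock: 15.7
eef_pos: [523.5, 44.9, 11.7]
eef_rot: [0.044, 1.567, 1.499]
wrist_force: [0.0, -0.0, -2.2]
finger_gap: 11.7
```

Emit:
jog_arm(moves=[[[3,-0.3,0,0,0,0],[2,-0.2,0,0,0,0],[0,0,0,0,0,0]]])

```text
clock: 16.0
eef_pos: [527.9, 44.4, 11.6]
eef_rot: [0.693, 1.567, 2.148]
wrist_force: [-3.2, -0.4, 1.5]
finger_gap: 12.1
```

Emit:
jog_arm(moves=[[[2,-0.2,0,0,0,0],[2,-0.2,0,0,0,0],[0,0,0,0,0,0]]], squeeze=60)

```text
clock: 16.3
eef_pos: [530.7, 44.1, 11.8]
eef_rot: [1.154, 1.564, 2.609]
wrist_force: [-4.6, -0.1, 2.7]
finger_gap: 11.4
```

Emit:
jog_arm(moves=[[[2,-0.2,0,0,0,0],[1,-0.1,0,0,0,0],[0,0,0,0,0,0]]])

```text
clock: 16.6
eef_pos: [532.3, 44.0, 12.2]
eef_rot: [1.34, 1.561, 2.795]
wrist_force: [-5.6, -0.6, 3.6]
finger_gap: 11.9
```

```bash
python3 look.py w19.png 38|head -1;python3 rel.py 0
```

```text
tcp [532.3  44.   12.2] approach [-0.01   0.003 -1.   ] jaw 83.38 gap 11.9 F [-5.6 -0.6  3.6]
[532.3  44.   12.2] [-5.4 -0.3  5.5]
tongue 52 mean [-20.6   2.4] min [-37.4 -19.6] max [-10.   23.8]
blue 141 mean [-21.2   0.2] min [-43.1 -37.5] max [-5.3 38.9]
green 75 mean [-30.5   0.7] min [-41.5 -14.1] max [-18.3  16.7]
front edge x(y) [-0.09605722 -8.58263812] deg 5.486838727661396
```

Emit:
jog_arm(moves=[[[1.5,-0.2,-0.3,0,-0.5,0],[1.5,-0.2,0,0,-0.2,0],[1.5,-0.2,0,0,-0.2,0]]])

```text
clock: 17.0
eef_pos: [533.6, 43.7, 11.3]
eef_rot: [0.491, 1.567, 1.946]
wrist_force: [-13.0, 2.8, 9.1]
finger_gap: 11.4
```

```bash
python3 look.py w20.png 38|head -1
```

```text
tcp [533.6  43.7  11.3] approach [-0.001  0.004 -1.   ] jaw 83.4 gap 11.4 F [-13.    2.8   9.1]
```

Emit:
jog_arm(moves=[[[1.5,-0.2,0.3,0,-0.1,0],[1.5,-0.2,0,0,-0.2,0],[1.5,-0.2,0,0,-0.2,0]]])

```text
clock: 17.35
eef_pos: [533.8, 43.7, 11.3]
eef_rot: [0.793, 1.565, 2.25]
wrist_force: [-16.5, 2.6, 11.5]
finger_gap: 11.6
```

```bash
python3 look.py w21.png 38|head -1; python3 rel.py 0
```

```text
tcp [533.8  43.7  11.3] approach [-0.003  0.004 -1.   ] jaw 83.43 gap 11.6 F [-16.5   2.6  11.5]
[533.8  43.7  11.3] [-14.7   3.   10.4]
tongue 56 mean [-19.7   1.6] min [-37.4 -22.4] max [-7.2 23.5]
blue 71 mean [-26.7  29.4] min [-46.2  10.2] max [-9.7 38.9]
green 79 mean [-29.5   0.7] min [-41.5 -14.1] max [-15.5  14.5]
front edge x(y) [-0.09539176 -8.6467593 ] deg 5.449057292057305
```

Solid stop: the position is stuck at 533.8 while the force rises. My last picture is a top and scene montage.

```bash
python3 - <<'E'
from h import *
a,_,_=snap('top');b,_,_=snap('scene')
f=lambda i:cv2.resize(i,(800,290),interpolation=cv2.INTER_CUBIC)
cv2.imwrite('pics/fin.png',np.vstack([cv2.resize(a[170:228,234:394],(800,290),interpolation=cv2.INTER_CUBIC),cv2.resize(b[150:295,230:630],(800,290),interpolation=cv2.INTER_CUBIC)]))
E
python3 look.py w22.png 38|head -1
```

```text
tcp [533.8  43.7  11.3] approach [-0.003  0.004 -1.   ] jaw 83.44 gap 11.7 F [-15.3   2.1  10.1]
```

View pics/fin.png

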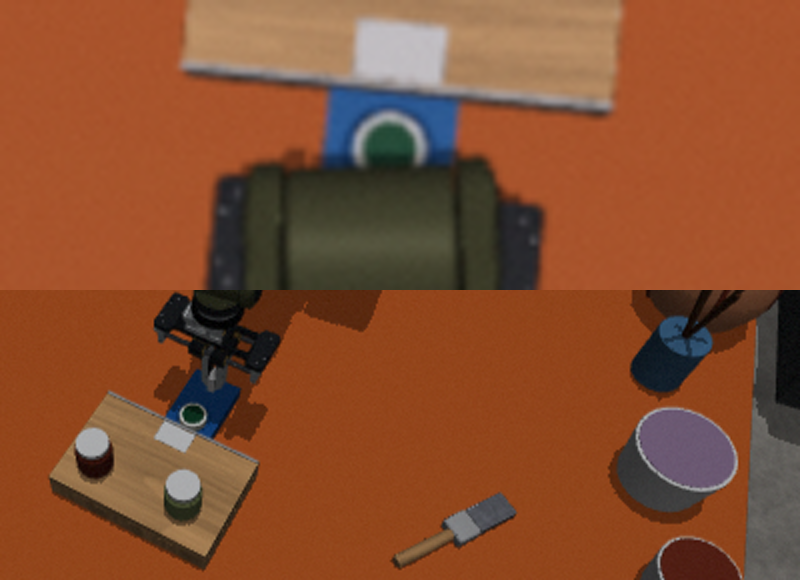

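In the top crop the holder's front meets the lip with no gap, at (330–460, 90). It lies under the patch, and the sample is in its recess at (390,145). Jars and brush are in place and the push holds steady at about 15 N, so I hand in.

```bash
python3 -c "
from cell import manip
print(manip.sign_off())"
```

```text
the job is handed in; nothing more can be done
None
```

I laid the sample in the holder's recess and let go of it. I then took the holder by its tab and pushed the tongue into the slot until it stopped solidly. I handed the job in at about 17.5 s with the gripper still holding and pressing.

**Last checks**
- **Seating:** the glaze top measured 31.4 mm (32 expected) and level just after release. The sample was still in its recess in the last picture.
- **Flush at the lip:** in the last few pushes the position stayed at about x = 533.8 mm. The force along the push settled at about 15 N, against about 8 N from the spring alone. The last top view shows no gap, and the holder's angle matches the lip within about 0.1°.
- **Bystanders:** the jars and brush look unmoved in the last picture. The vase was outside that picture; it looked unmoved in the full top view just before the push.

**What disagreed or went wrong**
- **Fingertip height:** the fingertips sat about 19 mm above the reported TCP height, not 19 mm below it as described. My first grasp therefore closed above the sample without touching it, and I corrected for this afterwards.
- **Front-edge check:** in the final pose the script gave a 5° tilt and an 8.6 mm gap at the holder's front edge. I discounted it because the arm hid most of the plate from that camera.
- **Downward press:** the tool was also pressing the holder down with about 10 N.

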